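# Check the spare emergency-stop boxes and set the faulty ones aside

## Task

Test every spare emergency-stop box on the bench by pressing its red head fully in and letting go: a sound one stays in, a faulty one springs back. Get the empty reject tray out of the middle of the stack of three, set it squarely on the rubber mat, and put the tray that lay on top back squarely on the bottom one, keeping it level as you carry it so that nothing spills. Stand the faulty boxes upright on the floor of the reject tray, leave the sound ones standing on the bench with their heads latched in, and leave the other things on the bench alone.

Things in the scene. Friction and masses are not known exactly. Their poses are not given: they have to be found in the camera images.
- stop_a: emergency-stop box: grey housing 72 (x) x 50 (y) x 44 mm high, red push head of 40 mm diameter on top, 0.35 kg, loose. Origin: centre of the underside. All look alike; of the three to five boxes there, one or two are faulty. Grip it across the housing's 50 mm sides, as its head moves; the head's top is 70 (up) or 58 mm (in) above the underside
- stop_a_head (a joint): travel of its push head: 0 to 0.0005 m up as found, stop at 0.012; pressing fully takes 4 to 5 N. Let go, a sound one stays down, where it was pressed to; a faulty one springs back within 0.3 s, to about 0.003. Pressing again does no harm and releases nothing; pulling a head up (4 N) would release it
- stop_a_top (a point): centre of the top face of this box's push head (10 mm thick, 40 mm diameter); moves down with it
- stop_b: emergency-stop box: grey housing 72 (x) x 50 (y) x 44 mm high, red push head of 40 mm diameter on top, 0.35 kg, loose. Origin: centre of the underside. All look alike; of the three to five boxes there, one or two are faulty. Grip it across the housing's 50 mm sides, as its head moves; the head's top is 70 (up) or 58 mm (in) above the underside
- stop_b_head (a joint): travel of its push head: 0 to 0.0005 m up as found, stop at 0.012; pressing fully takes 4 to 5 N. Let go, a sound one stays down, where it was pressed to; a faulty one springs back within 0.3 s, to about 0.003. Pressing again does no harm and releases nothing; pulling a head up (4 N) would release it
- stop_b_top (a point): centre of the top face of this box's push head (10 mm thick, 40 mm diameter); moves down with it
- stop_c: emergency-stop box: grey housing 72 (x) x 50 (y) x 44 mm high, red push head of 40 mm diameter on top, 0.35 kg, loose. Origin: centre of the underside. All look alike; of the three to five boxes there, one or two are faulty. Grip it across the housing's 50 mm sides, as its head moves; the head's top is 70 (up) or 58 mm (in) above the underside
- stop_c_head (a joint): travel of its push head: 0 to 0.0005 m up as found, stop at 0.012; pressing fully takes 4 to 5 N. Let go, a sound one stays down, where it was pressed to; a faulty one springs back within 0.3 s, to about 0.003. Pressing again does no harm and releases nothing; pulling a head up (4 N) would release it
- stop_c_top (a point): centre of the top face of this box's push head (10 mm thick, 40 mm diameter); moves down with it
- stop_d: emergency-stop box: grey housing 72 (x) x 50 (y) x 44 mm high, red push head of 40 mm diameter on top, 0.35 kg, loose. Origin: centre of the underside. All look alike; of the three to five boxes there, one or two are faulty. Grip it across the housing's 50 mm sides, as its head moves; the head's top is 70 (up) or 58 mm (in) above the underside
- stop_d_head (a joint): travel of its push head: 0 to 0.0005 m up as found, stop at 0.012; pressing fully takes 4 to 5 N. Let go, a sound one stays down, where it was pressed to; a faulty one springs back within 0.3 s, to about 0.003. Pressing again does no harm and releases nothing; pulling a head up (4 N) would release it
- stop_d_top (a point): centre of the top face of this box's push head (10 mm thick, 40 mm diameter); moves down with it
- stop_e: emergency-stop box: grey housing 72 (x) x 50 (y) x 44 mm high, red push head of 40 mm diameter on top, 0.35 kg, loose. Origin: centre of the underside. All look alike; of the three to five boxes there, one or two are faulty. Grip it across the housing's 50 mm sides, as its head moves; the head's top is 70 (up) or 58 mm (in) above the underside
- stop_e_head (a joint): travel of its push head: 0 to 0.0005 m up as found, stop at 0.012; pressing fully takes 4 to 5 N. Let go, a sound one stays down, where it was pressed to; a faulty one springs back within 0.3 s, to about 0.003. Pressing again does no harm and releases nothing; pulling a head up (4 N) would release it
- stop_e_top (a point): centre of the top face of this box's push head (10 mm thick, 40 mm diameter); moves down with it
- tray_top: blue tray, outside 200 (x) x 125 (y) x 50 mm high, walls 4, floor 5 mm, flat underside; a 12 mm thick wall across its middle (along y, rim high) parts it into two compartments 90 x 117 mm and is the grip, from above. Origin: centre of underside. Top of the stack; four steel bushes (fixed, 42 mm diameter, 30 high) leave 45 mm clear beside the middle wall. 0.5 kg
- tray_mid: blue tray, outside 200 (x) x 125 (y) x 50 mm high, walls 4, floor 5 mm, flat underside; a 12 mm thick wall across its middle (along y, rim high) parts it into two compartments 90 x 117 mm and is the grip, from above. Origin: centre of underside. The empty one in the middle of the stack: the reject tray. 0.3 kg
- tray_low: blue tray, outside 200 (x) x 125 (y) x 50 mm high, walls 4, floor 5 mm, flat underside; a 12 mm thick wall across its middle (along y, rim high) parts it into two compartments 90 x 117 mm and is the grip, from above. Origin: centre of underside. Bottom of the stack, with brass nuts; 1.2 kg. The trays lie loose on one another. Beside the stack, towards the table's side, is free bench for a tray
- mat: black rubber mat, 240 (x) x 165 (y) x 3 mm, fixed on the bench on the other side from the stack. Origin: centre of its underside; x along the 240 mm side.
- bearing: steel bearing ring, 60 mm diameter, 16 mm high, loose; not part of the job, leave it where it is. Origin: centre of its underside.
- gear: brass gear blank, 60 mm diameter, 22 mm high, loose; not part of the job, leave it where it is. Origin: centre of its underside.
- tape_roll: orange tape roll, 72 mm diameter, 22 mm high, loose; not part of the job, leave it where it is. Origin: centre of its underside.
Not all that is in view belongs to the job. Leave any green look-alike of the tray_top alone.

How it is judged:
By the outcome, as a careful person would: the job done as asked, in the order asked, and still so for the second after the job is handed in, with the robot touching nothing.
Of stop_a, stop_c, stop_d, stop_e only 2 to 4 are there at a start; the rules pass over those that are not, and their reading is None.
At some moment in a run one of stop_a, stop_b, stop_c, stop_d, stop_e, tray_top may be knocked a few centimetres aside while the robot is not near it.
It also fails if it takes over 210 s, if anything falls off the work surface, if the arm or the gripper's body presses on something with over 40 N, if the wrist force passes 120 N, or if a joint passes its speed limit or range.

## Robot

A 6-joint arm with a two-finger parallel gripper is mounted at the origin on the work surface. World frame = base frame: x ahead of the robot, y to its left, z up, the work surface at z = 0. Lengths are in m, angles in degrees, forces in N, time in s.
With the tool pointing down it reaches from about 0.35 to 0.975 m from the base axis. Payload 7.1 kg.
Tool frame: the origin (TCP) lies midway between the tips of the shut fingers; the grasp point (between the pads) lies 19 mm behind it (env.hold_point_z is the distance from the TCP to the grasp point, in m); z points along the fingers, y is the line along which they close (so a half turn about z gives the same grasp; the last joint's range is limited). The gripper opens to 88 mm and grips with 3 to 60 N. Pads are 20 mm wide; open, the fingers measure 115 mm over their backs; the gripper's body (75 mm by 178 mm) begins 61 mm behind the grasp point.
Start: joints at [-76.604, 24.242, 93.386, -0, 62.372, -1.089], TCP at [0.156, -0.605, 0.223] pointing down, gripper open.
Joint ranges: [-172.04, 172.04], [-51.8, 120.97], [4.93, 147.93], [-75.15, 255.16], [6.16, 154.13], [-145.62, 145.62]. Speed limits (degrees/s): [136.94, 136.94, 172.46, 180, 180, 180].

## Interface

Orientations are given as a 3x3 rotation matrix whose columns are the frame's x, y, z axes.
In Python, from cell import env gives the robot as it stands. Calls block until the motion is done:
- env.move_ptp(position, orientation): joint-space move of the TCP to a pose.
- env.move_linear(position, rotation=None, rate=0.15, force_limit=None): straight line of the TCP; rotation=None keeps the orientation; rate is the mean speed in m/s. With force_limit (N) it stops when the force on the tool has changed by that much, and returns True; else False.
- env.move_j(angles): joint-space move.
- env.release() and env.grab(effort=None): open the fingers fully, or close them until they stop; effort is the grip in N (None keeps the last).
- env.hold(seconds).
- env.inverse_kinematics(position, orientation): joint angles nearest the present ones, or None.
- env.observe(): the state.
- env.camera(name): name is "side" or "top"; returns a dict with "frame" (384x512x3 uint8, red, green, blue), "fx", "fy", "cx", "cy" (pixels), "D" ([k1, k2, p1, p2, k3] as OpenCV has them; the pictures are not rectified), "origin" and "attitude" of the camera in the world. Camera axes: x right, y down, z forward; pixel columns grow to the right and rows downward; lengths in m; the calibration is good to about 2 mm. A picture is of the moment at which its call begins. There is no depth.
A pose or a line that the arm cannot do raises env.Unreachable and nothing moves.
- env.sign_off(): hands the job in; it is judged then, once.
Trained networks look in the newest picture that a camera, given by its name, has taken for a name from the list of things; names that differ only in an ending like _2 or _b are one class to them, and where a whole thing is asked for, a point or a joint stands for the part that bears it (a point fixed in the world has none). Each returns a list of dicts, best first, with "conf" (0 to 1); they miss things now and then, are a little off and sometimes report something else, mostly with a low value. They report only what shows in the picture. A call takes as long as a camera call. They do not tell look-alikes from the thing itself.
- env.trace(camera, label): "mask" (384x512 bool, what is visible of it).
- env.tip_of(camera, label): "point" ([x, y, z] in m, in world coordinates, good to about 4 mm: a listed point, or the origin of a listed thing).
The state is a dict: "t": time; "joints": joint angles; "qd": joint speeds; "effort": joint torques, N m; "ee_pos": TCP position; "ee_rot": TCP orientation; "force": force on the tool from outside, world axes, zero at the start; "wrist_torque": the same for the moment, N m; "gripper_width": finger opening in m; "finger_force": force on a finger pad.
Only numpy, scipy, OpenCV 4.12 (cv2) and the standard library are available. Lean on these libraries where they do the work, as an engineer would, in place of code of your own. Each camera call takes 0.05 s, during which the arm holds its last target. There are 200 camera calls.

## Working session

There is one attempt and no reset: what is moved stays moved. The work goes in short steps, each a Python script; the robot and the scene stay as the last script left them, time stands still between calls to the robot, and variables do not carry over. Pictures are saved under pics/ and viewed, at most 14 in all, crops included, and the job is handed in when it is done.

```bash
ls; mkdir -p pics; python3 - <<'E'
from cell import env
import cv2,numpy as np
o=env.observe();print(o['t'],o['ee_pos'],o['force'],o['gripper_width'])
for n in("top","side"):
    c=env.camera(n);cv2.imwrite(f"pics/{n}0.png",c["frame"][:,:,::-1])
    print(n,c["fx"],c["fy"],c["cx"],c["cy"],c["D"],c["origin"],np.round(c["attitude"],3).tolist())
    for l in("stop_a","stop_a_top","tray_top","tray_mid","tray_low","mat","bearing","gear","tape_roll"):
        print(l,[(np.round(d["point"],3).tolist(),round(d["conf"],2)) for d in env.tip_of(n,l)])
print(env.observe()['t'],env.hold_point_z)
E
```

```text
pics
0.0 [ 0.1562219  -0.60459348  0.22191268] [ 0.57230787  0.06332382 -0.15324339] 0.0881432850428071
top 366.2815089284951 366.2815089284951 254.87999745794207 191.54950814706189 [-0.02591207  0.          0.          0.          0.        ] [0.34404299 0.01032916 0.95326718] [[-0.009, -0.993, 0.119], [-1.0, 0.009, -0.001], [0.0, -0.119, -0.993]]
stop_a [([0.681, 0.103, 0.001], 0.92), ([0.568, 0.009, -0.003], 0.77), ([0.445, 0.097, -0.0], 0.74), ([0.434, -0.092, 0.002], 0.66), ([0.561, -0.109, 0.002], 0.57)]
stop_a_top [([0.68, 0.103, 0.07], 0.74)]
tray_top [([0.25, 0.303, -0.0], 0.81), ([0.511, 0.273, 0.101], 0.7)]
tray_mid [([0.559, 0.117, 0.001], 0.48)]
tray_low []
mat [([0.503, -0.258, 0.002], 0.73), ([0.558, 0.116, 0.001], 0.65), ([0.446, 0.1, -0.001], 0.18)]
bearing [([0.559, 0.116, 0.001], 0.53), ([0.446, 0.098, -0.0], 0.16)]
gear [([0.563, -0.113, 0.002], 0.7), ([0.57, 0.013, -0.001], 0.33)]
tape_roll [([0.383, 0.006, -0.001], 0.75)]
side 489.0671672642444 489.0671672642444 259.970662553596 191.16650987137038 [-0.08468199  0.          0.          0.          0.        ] [0.20808072 0.81639402 0.8007575 ] [[-0.948, -0.203, 0.243], [-0.317, 0.599, -0.735], [0.004, -0.774, -0.633]]
stop_a [([0.438, -0.094, 0.001], 0.95), ([0.572, 0.013, -0.004], 0.85), ([0.682, 0.101, 0.001], 0.81)]
stop_a_top [([0.681, 0.105, 0.072], 0.62)]
tray_top [([0.513, 0.27, 0.103], 0.78), ([0.251, 0.306, 0.001], 0.68), ([0.56, -0.11, 0.0], 0.44)]
tray_mid [([0.513, 0.281, 0.055], 0.75), ([0.445, 0.095, 0.006], 0.75)]
tray_low [([0.515, 0.274, 0.005], 0.91)]
mat [([0.503, -0.251, 0.004], 0.84)]
bearing []
gear [([0.562, -0.109, 0.001], 0.57)]
tape_roll [([0.379, 0.003, 0.002], 0.96)]
1.0 0.0187
```

```bash
cd pics; python3 -c "
import cv2
for n in('top','side'): cv2.imwrite(n+'0x.png',cv2.resize(cv2.imread(n+'0.png'),(798,598),interpolation=cv2.INTER_CUBIC))"
```

```text
(no output)
```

View pics/top0x.png

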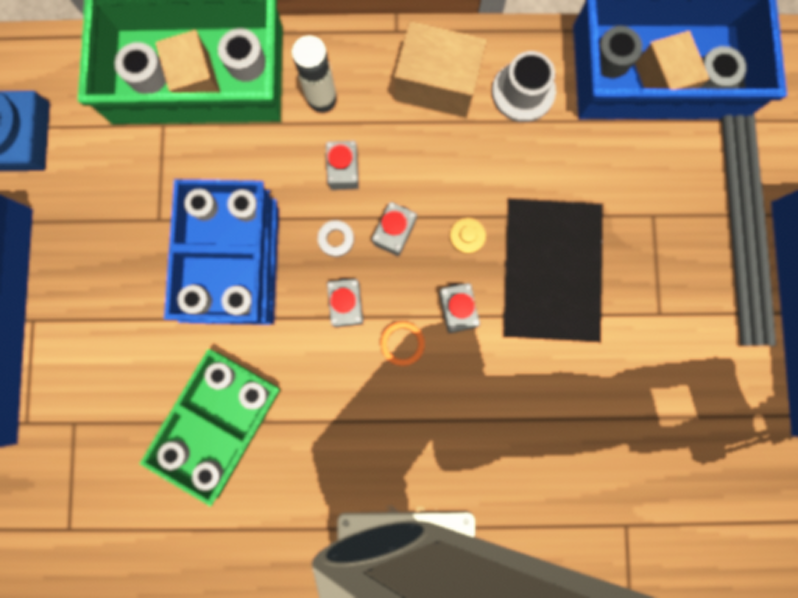

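View pics/side0x.png

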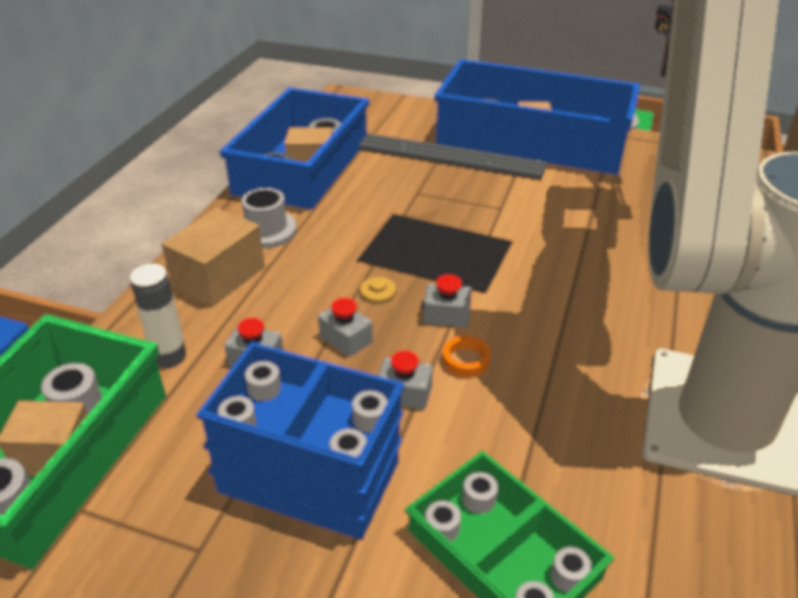

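The top view shows four boxes with red heads, at (342,163), (394,228), (343,300) and (460,306). There are two divided trays with bushes: a green one at (210,425) and the blue stack at (218,250). The blue stack is the one meant, since it is blue and three trays high; the green one is the look-alike. The mat is at (553,270). In the same top view the bearing is at (335,238), the gear at (467,235) and the tape at (402,342).

```bash
cat > h.py <<'E'
from cell import env
import cv2, numpy as np
from scipy.optimize import minimize
S=4
def rot(a):  # tool down, closing line at angle a (deg) from world x
    c,s=np.cos(np.radians(a)),np.sin(np.radians(a))
    return np.array([[-s,c,0],[c,s,0],[0,0,-1.]])
def best(p,a):
    "of the two equal grasps the one with the smaller joint travel"
    q0=np.array(env.observe()["joints"]);c=[]
    for k in(a,a+180):
        q=env.inverse_kinematics(np.array(p,float),rot(k))
        if q is not None:c.append((np.abs(np.array(q)-q0).max(),k))
    return rot(min(c)[1])
def proj(c,P):
    R=np.array(c["attitude"]).T
    K=np.array([[c["fx"],0,c["cx"]],[0,c["fy"],c["cy"]],[0,0,1.]])
    return cv2.projectPoints(np.asarray(P,float),cv2.Rodrigues(R)[0],-R@np.array(c["origin"]),K,np.array(c["D"]))[0][:,0]
def block(l,w,z0,z1):
    return np.array([[x*l/2,y*w/2,z] for x in(-1,1) for y in(-1,1) for z in(z0,z1)])
def cyl(r,z0,z1):
    t=np.linspace(0,2*np.pi,24,endpoint=False)
    return np.array([[r*np.cos(a),r*np.sin(a),z] for a in t for z in(z0,z1)])
def box(h=.070): return [block(.072,.050,0,.044),cyl(.02,h-.01,h)]
TRAY=[block(.2,.125,0,.05)]; MAT=[block(.24,.165,0,.003)]
def render(c,parts,p,z):
    im=np.zeros((384*S,512*S),np.uint8);a=p[2]
    R=np.array([[np.cos(a),-np.sin(a),0],[np.sin(a),np.cos(a),0],[0,0,1]])
    for q in parts:
        uv=proj(c,q@R.T+[p[0],p[1],z])
        h=cv2.convexHull(np.round(((uv+.5)*S-.5)*16).astype(np.int32))
        cv2.fillConvexPoly(im,h,1,shift=4)
    return im>0
def fit(cm,parts,p0,z,yaws=(0,)):
    "cm: list of (camera, mask); returns x,y,yaw(deg), IoU"
    ms=[(c,cv2.resize(m.astype(np.float32),None,fx=S,fy=S,interpolation=cv2.INTER_LINEAR)>.5) for c,m in cm]
    def cost(v):
        p=[v[0],v[1],v[2]/20]
        return -np.mean([(lambda r:(r&m).sum()/(r|m).sum())(render(c,parts,p,z)) for c,m in ms])
    b=None
    for y in yaws:
        x0=np.array([p0[0],p0[1],np.radians(y)*20])
        r=minimize(cost,x0,method="Nelder-Mead",options=dict(initial_simplex=x0+np.vstack([np.zeros(3),np.diag([.006,.006,2.5])]),xatol=1e-4,fatol=1e-4,maxiter=70))
        if b is None or r.fun<b.fun:b=r
    return np.round([b.x[0],b.x[1],np.degrees(b.x[2]/20),-b.fun],4)
def fill(m):
    cs,_=cv2.findContours(m.astype(np.uint8),cv2.RETR_EXTERNAL,cv2.CHAIN_APPROX_NONE)
    return cv2.drawContours(np.zeros(m.shape,np.uint8),[max(cs,key=cv2.contourArea)],-1,1,-1)>0
def near(c,masks,P,tol=12):
    "the mask whose centre lies nearest to the projection of P"
    u=proj(c,[P])[0];d=[]
    for q in masks:
        m=q["mask"]
        if m.sum()>20:
            m=fill(m);yx=np.argwhere(m).mean(0)[::-1];d.append((np.hypot(*(yx-u)),m,q["conf"]))
    d=[k for k in d if k[0]<tol]
    return min(d,key=lambda k:k[0])[1] if d else None
E
cat > t1.py <<'E'
from h import *
B=[(.681,.103),(.570,.011),(.445,.097),(.436,-.093)]
C={n:env.camera(n) for n in("top","side")}
M={n:env.trace(n,"stop_a") for n in C}
for b in B:
    o=[]
    for n,c in C.items():
        m=near(c,M[n],(*b,.03))
        if m is not None:o.append((c,m));print(n,b,fit([(c,m)],box(),b,0,(-25,0,25)))
T={n:env.trace(n,"tray_top") for n in C}
for n,c in C.items():
    m=near(c,T[n],(.512,.272,.125),20)
    if m is not None:print(n,"tray_top",fit([(c,m)],TRAY,(.512,.272),.1),m.sum())
    for k in("tray_mid","tray_low"):
        print(k,[(round(q["conf"],2),int(q["mask"].sum())) for q in env.trace(n,k)])
    m=near(c,env.trace(n,"mat"),(.503,-.255,0),20)
    if m is not None:print(n,"mat",fit([(c,m)],MAT,(.503,-.255),0))
E
time python3 t1.py
```

```text
top (0.681, 0.103) [0.685  0.1013 2.2684 0.9389]
side (0.681, 0.103) [ 0.6874  0.0914 11.2053  0.5085]
top (0.57, 0.011) [ 5.72100e-01  1.40000e-02 -2.41504e+01  9.44800e-01]
side (0.57, 0.011) [ 5.7180e-01  1.4400e-02 -3.3903e+01  8.8110e-01]
top (0.445, 0.097) [0.4491 0.0964 4.81   0.9446]
side (0.445, 0.097) [ 0.448   0.0948 10.2448  0.7123]
top (0.436, -0.093) [ 0.4388 -0.0893 11.4598  0.9383]
side (0.436, -0.093) [ 0.4389 -0.0921  9.7014  0.9388]
top tray_top [ 0.5172  0.2738 -1.6169  0.9613] 5676
tray_mid [(0.91, 385)]
tray_low [(0.59, 390)]
top mat [ 0.5066 -0.2547 -3.8217  0.9855]
side tray_top [ 0.5156  0.2723 -1.5952  0.9818] 7921
tray_mid [(0.92, 1997)]
tray_low [(0.59, 1700), (0.3, 307)]
side mat [ 0.5069 -0.2561 -3.7121  0.9467]
real	0m13.536s
user	0m10.922s
sys	0m0.401s
```

```bash
python3 - <<'E'
from h import *
env.grab(20)
for b in [(.438,-.091),(.572,.014),(.448,.096),(.684,.102)]:
    R=best((*b,.12),0)
    env.move_ptp(np.array([*b,.12]),R)
    env.move_linear(np.array([*b,.080]),rate=.15)
    h=env.move_linear(np.array([*b,.052]),rate=.02,force_limit=12)
    o=env.observe();z1=o["ee_pos"][2];f=o["force"][2]
    env.hold(.2)
    env.move_linear(np.array([*b,.078]),rate=.05);env.hold(.5)
    h2=env.move_linear(np.array([*b,.054]),rate=.02,force_limit=2)
    z2=env.observe()["ee_pos"][2]
    env.move_linear(np.array([*b,.12]),rate=.2)
    print(b,h,round(z1,4),np.round(f,1),h2,round(z2,4),round(env.observe()["t"],1))
env.release()
env.move_ptp(np.array([.156,-.605,.222]),best((.156,-.605,.222),0))
for n in("top","side"):cv2.imwrite(f"pics/{n}1.png",cv2.resize(env.camera(n)["frame"][:,:,::-1],(798,598),interpolation=cv2.INTER_CUBIC))
print(env.observe()["t"],env.observe()["joints"])
E
```

```text
(0.438, -0.091) True 0.0582 8.9 True 0.0583 9.1
(0.572, 0.014) True 0.0583 7.6 True 0.0643 13.7
(0.448, 0.096) True 0.0583 9.8 True 0.0645 18.2
(0.684, 0.102) True 0.0584 6.2 True 0.0584 23.2
27.7583 [-7.65764875e+01  2.42757066e+01  9.34437628e+01  4.68318947e-03
  6.22892671e+01 -7.66256408e+01]
```

View pics/side1.png

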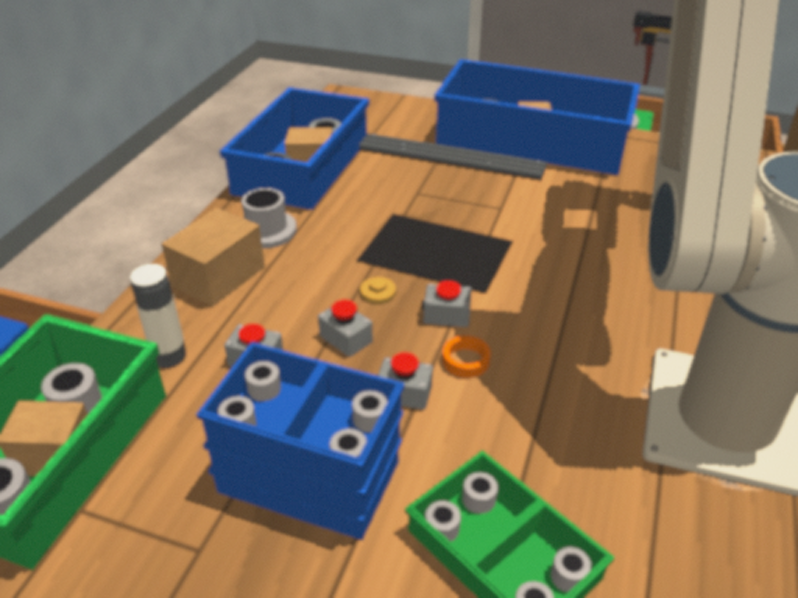

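Both pictures and the touches agree. The boxes at (0.572, 0.014) and (0.448, 0.096), in the side view at (344,312) and (404,366), sprang back and are faulty. The other two, at (448,291) and (252,334), are latched in. Next is the top tray, gripped above its bushes.

```bash
cat > look.py <<'E'
from h import *
def tray(z,p0,cams=("top","side"),lab="tray_top",parts=TRAY,tol=20):
    out={}
    for n in cams:
        c=env.camera(n);m=near(c,env.trace(n,lab),(p0[0],p0[1],z+.025),tol)
        if m is not None:out[n]=fit([(c,m)],parts,p0,z,(p0[2] if len(p0)>2 else 0,))
    return out
E
python3 - <<'E'
from look import *
r=tray(.1,(.516,.273));print(r)
v=[q for q in r.values() if q[3]>.93]
x,y,a=np.mean(v,0)[:3]
R=best((x,y,.2),a)
env.move_ptp(np.array([x,y,.25]),R)
env.move_linear(np.array([x,y,.165]))
h=env.move_linear(np.array([x,y,.138]),rate=.03,force_limit=5)
print("contact",h,env.observe()["ee_pos"])
if not h:
    env.grab(60);o=env.observe();print(o["gripper_width"],o["finger_force"])
    z0=o["ee_pos"]
    env.move_linear(z0+[0,0,.006],rate=.02);env.hold(.3)
    o=env.observe();print(o["force"],o["wrist_torque"],o["ee_pos"],o["gripper_width"])
    cv2.imwrite("pics/side2.png",cv2.resize(env.camera("side")["frame"][170:370,110:300,::-1],None,fx=3,fy=3,interpolation=cv2.INTER_CUBIC))
print(env.observe()["t"])
E
```

```text
{'top': array([ 0.516 ,  0.2748, -1.5805,  0.9502]), 'side': array([ 0.5154,  0.2726, -1.7052,  0.9764])}
contact False [0.51583605 0.27374313 0.13814572]
0.011192053097478642 60.000211000442505
[-0.08942135  0.64400559 -4.95202254] [-0.02806293 -0.10189621  0.00393317] [0.51509653 0.27359072 0.14381223] 0.011838010636316221
35.0
```

View pics/side2.png

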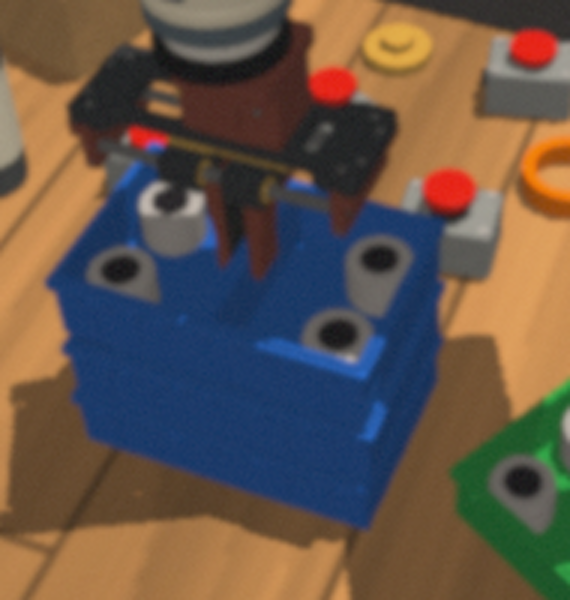

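The crop shows the tray held by its middle wall between the bushes. It looks level, and its whole weight is on the tool. Setting it aside now, then taking the middle tray to the mat.

```bash
python3 - <<'E'
from look import *
p=np.array(env.observe()["ee_pos"])
env.move_linear(np.array([p[0],p[1],.172]),rate=.08)
env.move_linear(np.array([.515,.437,.172]),rate=.08)
env.move_linear(np.array([.515,.437,.055]),rate=.08)
h=env.move_linear(np.array([.515,.437,.034]),rate=.02,force_limit=3)
o=env.observe();print(h,o["ee_pos"],o["force"],o["wrist_torque"],o["gripper_width"])
env.hold(.2);env.release();env.hold(.2)
env.move_linear(np.array([.515,.437,.25]),rate=.2)
env.move_ptp(np.array([.30,-.40,.3]),best((.3,-.4,.3),0))
print("top",tray(0,(.515,.437)))
for l in("tray_mid","tray_top","tray_low"):print(l,tray(.05,(.515,.273),lab=l))
for n in("top",):cv2.imwrite(f"pics/{n}3.png",cv2.resize(env.camera(n)["frame"][:,:,::-1],(798,598),interpolation=cv2.INTER_CUBIC))
print(env.observe()["t"])
E
```

```text
True [0.51489036 0.43690021 0.03793233] [-0.56828538 -0.58766713  4.98299169] [-0.07301528 -0.04940711 -0.01308963] 0.011652067204012096
top {'side': array([ 0.5175,  0.4334, -1.5367,  0.9845])}
tray_mid {'top': array([ 0.5162,  0.2758, -0.8808,  0.9746]), 'side': array([ 0.5169,  0.2737, -0.6675,  0.9803])}
tray_top {}
tray_low {}
46.8333
```

View pics/top3.png

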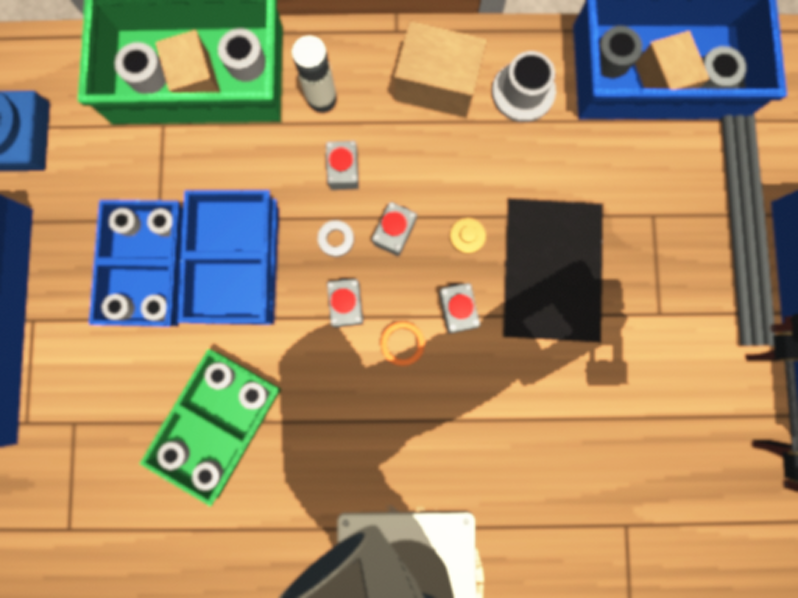

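The top view shows the top tray set down at (135,262) with its bushes in place, and the middle tray clear on the stack at (228,257). Moving the middle tray to the mat.

```bash
python3 - <<'E'
from look import *
x,y,a=.5165,.2747,-.8
R=best((x,y,.25),a)
env.move_ptp(np.array([x,y,.25]),R)
env.move_linear(np.array([x,y,.12]))
h=env.move_linear(np.array([x,y,.065]),rate=.05,force_limit=5);print("contact",h)
env.grab(40);o=env.observe();print(o["gripper_width"],o["ee_pos"])
env.move_linear(np.array([x,y,.20]),rate=.15);print(env.observe()["force"])
xm,ym,am=.5067,-.2554,-3.75
d=np.radians(am-a);Z=np.array([[np.cos(d),-np.sin(d),0],[np.sin(d),np.cos(d),0],[0,0,1]])
env.move_linear(np.array([xm,ym,.20]),Z@R,rate=.15)
env.move_linear(np.array([xm,ym,.035]),rate=.12)
h=env.move_linear(np.array([xm,ym,.012]),rate=.02,force_limit=3)
o=env.observe();print(h,o["ee_pos"],o["gripper_width"])
env.hold(.2);env.release();env.hold(.2)
env.move_linear(np.array([xm,ym,.20]),rate=.2)
env.move_ptp(np.array([.25,-.50,.3]),best((.25,-.5,.3),0))
print("reject",tray(.003,(.507,-.255,am),lab="tray_mid"),tray(.003,(.507,-.255,am),("side",)))
for l in("tray_low","tray_mid"):print(l,tray(0,(.516,.273),lab=l))
print("top",tray(0,(.515,.437)))
for n in("top",):cv2.imwrite(f"pics/{n}4.png",cv2.resize(env.camera(n)["frame"][:,:,::-1],(798,598),interpolation=cv2.INTER_CUBIC))
print(env.observe()["t"])
E
```

```text
contact False
0.01189712878420263 [0.51620217 0.27463324 0.0649609 ]
[ 0.00364    -0.64518562 -3.18524152]
True [ 0.50657959 -0.25532933  0.01789051] 0.011998277093629347
reject {'top': array([ 0.5105, -0.2579, -3.3939,  0.9722]), 'side': array([ 0.5097, -0.2564, -3.3804,  0.9783])} {}
tray_low {'top': array([ 0.5188,  0.2765, -0.7787,  0.9573]), 'side': array([ 0.518 ,  0.2731, -1.0991,  0.9789])}
tray_mid {}
top {'top': array([ 0.517 ,  0.4373, -1.0787,  0.9744]), 'side': array([ 0.5171,  0.4334, -1.2325,  0.9819])}
64.8667
```

View pics/top4.png

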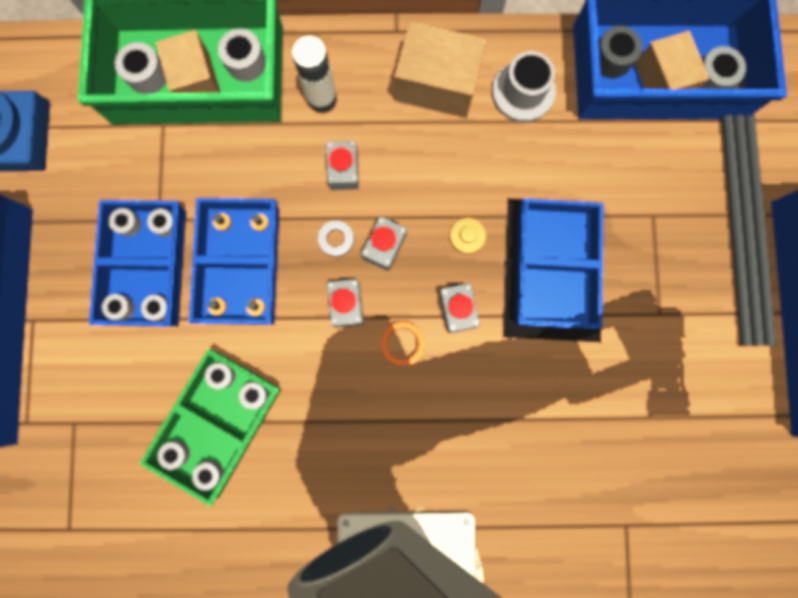

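The top view shows the reject tray square on the mat at (562,264), the nuts tray at (234,262) and the full tray at (135,262). One faulty box was knocked, and is now at (384,243). Putting the full tray back on the bottom one, using the offset between the two measured at the same height.

```bash
python3 - <<'E'
from look import *
x,y,a=.5149,.4369,-1.6
R=best((x,y,.25),a)
env.move_ptp(np.array([x,y,.25]),R)
env.move_linear(np.array([x,y,.065]))
h=env.move_linear(np.array([x,y,.038]),rate=.03,force_limit=5);print("contact",h)
env.grab(60);o=env.observe();print(o["gripper_width"],o["ee_pos"])
env.move_linear(np.array([x,y,.135]),rate=.07);env.hold(.2);o=env.observe();print(o["force"],o["wrist_torque"])
X,Y,A=.5162,.2763,-1.35
d=np.radians(A-a);Z=np.array([[np.cos(d),-np.sin(d),0],[np.sin(d),np.cos(d),0],[0,0,1]])
env.move_linear(np.array([X,Y,.135]),Z@R,rate=.08)
env.move_linear(np.array([X,Y,.10]),rate=.06)
h=env.move_linear(np.array([X,Y,.083]),rate=.02,force_limit=3)
o=env.observe();print(h,o["ee_pos"],o["gripper_width"])
env.hold(.2);env.release();env.hold(.2)
env.move_linear(np.array([X,Y,.22]),rate=.2)
env.move_ptp(np.array([.20,-.58,.3]),best((.2,-.58,.3),0))
print("top",tray(.05,(X,Y)),"low",tray(0,(X,Y),lab="tray_low"))
C={n:env.camera(n) for n in("top","side")}
M={n:env.trace(n,"stop_a") for n in C}
for l,b in dict(knocked=(.552,.022),f2=(.447,.096),s1=(.438,-.091),s2=(.684,.102)).items():
    hh=.067 if l in("knocked","f2") else .058
    for n,c in C.items():
        m=near(c,M[n],(*b,.03),20)
        if m is not None:print(l,n,fit([(c,m)],box(hh),b,0,(-25,5)))
cv2.imwrite("pics/side5.png",cv2.resize(C["side"]["frame"][:,:,::-1],(798,598),interpolation=cv2.INTER_CUBIC))
print("reject",tray(.003,(.507,-.255,-3.5),lab="tray_mid"))
print(env.observe()["t"])
E
```

```text
contact False
0.011434653395611533 [0.51485977 0.43692031 0.03798391]
[-0.26622354  0.00664362 -3.36049995] [ 0.07039271 -0.05770025  0.003754  ]Traceback (most recent call last):
  File "<stdin>", line 11, in <module>
cell.Unreachable: the arm cannot follow that straight line within its joint ranges
```

```bash
python3 - <<'E'
from look import *
o=env.observe();print(np.round(o["joints"],1),o["force"],o["ee_pos"],o["gripper_width"],o["t"])
R=np.array(o["ee_rot"])
for p in((.5149,.4369,.135),(.5149,.36,.135),(.5162,.2763,.135)):
    for k in(0,180):
        q=env.inverse_kinematics(np.array(p),rot(-1.35+k));print(p,k,None if q is None else np.round(q,1))
cv2.imwrite("pics/side5.png",cv2.resize(env.camera("side")["frame"][170:370,180:400,::-1],None,fx=3,fy=3,interpolation=cv2.INTER_CUBIC))
E
```

```text
[  39.3   34.1   89.8    0.    56.2 -139.1] [-0.26622354  0.00664362 -3.36049995] [0.51474354 0.43678345 0.13462335] 0.011621487849854227 73.5917
(0.5149, 0.4369, 0.135) 0 [39.3 34.1 89.7 -0.  56.2 40.7]
(0.5149, 0.4369, 0.135) 180 [  39.3   34.1   89.7   -0.    56.2 -139.3]
(0.5149, 0.36, 0.135) 0 [33.9 30.6 96.2 -0.  53.2 35.2]
(0.5149, 0.36, 0.135) 180 [  33.9   30.6   96.2   -0.    53.2 -144.8]
(0.5162, 0.2763, 0.135) 0 [ 27.   27.5 101.9  -0.   50.6  28.3]
(0.5162, 0.2763, 0.135) 180 None
```

View pics/side5.png

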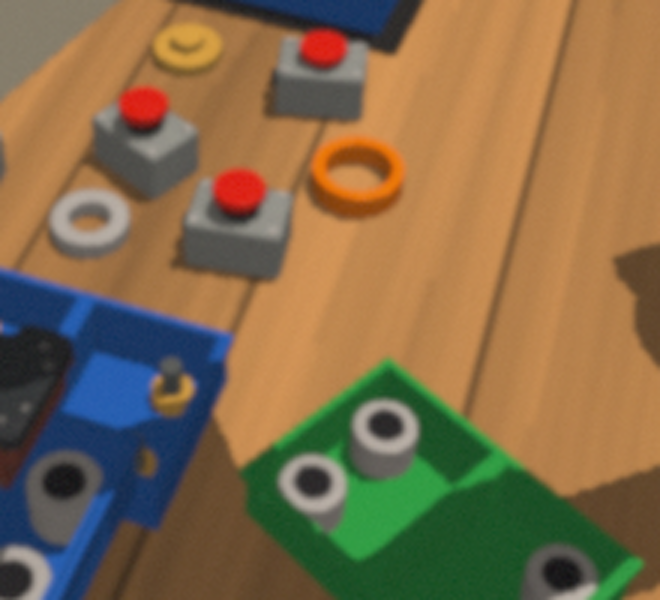

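The crop mostly shows the bottom tray, the boxes and the green tray, with only a corner of the tray in the hand. This grasp would run the last joint out of its range at the stack. I'll set the tray down where it was, regrip turned half round, and go on.

```bash
cat > s5.py <<'E'
from look import *
x,y,a=.5149,.4369,-1.6
env.move_linear(np.array([x,y,.055]),rate=.07)
h=env.move_linear(np.array([x,y,.034]),rate=.02,force_limit=3);o=env.observe();print(h,o["ee_pos"])
env.hold(.2);env.release();env.hold(.2)
env.move_linear(np.array([x,y,.16]),rate=.2)
R=rot(a);env.move_j(env.inverse_kinematics(np.array([x,y,.16]),R))
env.move_linear(np.array([x,y,.065]))
h=env.move_linear(np.array([x,y,.038]),rate=.03,force_limit=5);print("contact",h)
f0=np.array(env.observe()["force"])
env.grab(60);o=env.observe();print(o["gripper_width"],o["ee_pos"])
env.move_linear(np.array([x,y,.135]),rate=.07);env.hold(.2);o=env.observe();print(o["force"]-f0,o["wrist_torque"])
X,Y,A=.5162,.2763,-1.35
env.move_linear(np.array([X,Y,.135]),rot(A),rate=.08)
env.move_linear(np.array([X,Y,.10]),rate=.06)
h=env.move_linear(np.array([X,Y,.083]),rate=.02,force_limit=3)
o=env.observe();print(h,o["ee_pos"],o["gripper_width"])
env.hold(.2);env.release();env.hold(.2)
env.move_linear(np.array([X,Y,.22]),rate=.2)
env.move_ptp(np.array([.20,-.58,.3]),best((.2,-.58,.3),0))
print("top",tray(.05,(X,Y)),"low",tray(0,(X,Y),lab="tray_low"))
C={n:env.camera(n) for n in("top","side")}
M={n:env.trace(n,"stop_a") for n in C}
for l,b in dict(knocked=(.552,.022),f2=(.447,.096),s1=(.438,-.091),s2=(.684,.102)).items():
    hh=.067 if l in("knocked","f2") else .058
    for n,c in C.items():
        m=near(c,M[n],(*b,.03),20)
        if m is not None:print(l,n,fit([(c,m)],box(hh),b,0,(-25,5)))
cv2.imwrite("pics/side6.png",cv2.resize(C["side"]["frame"][:,:,::-1],(798,598),interpolation=cv2.INTER_CUBIC))
print("reject",tray(.003,(.507,-.255,-3.5),lab="tray_mid"))
print(env.observe()["t"])
E
python3 s5.py
```

```text
True [0.51479326 0.43679177 0.03796288]
contact False
0.011315825951853637 [0.51489712 0.43690968 0.03798784]
[-0.57852081  1.23647584 -5.94018134] [-0.05990626 -0.11365838 -0.04264001]
True [0.51617573 0.27629438 0.08795622] 0.011557082182753397
top {'side': array([ 0.5179,  0.2752, -1.6162,  0.9792])} low {}
knocked top [  0.5486   0.0318 -22.8989   0.9402]
knocked side [ 5.46900e-01  3.09000e-02 -3.34621e+01  8.90200e-01]
f2 top [0.4484 0.0954 8.1004 0.9347]
f2 side [0.4484 0.0948 9.1579 0.8603]
s1 top [ 0.4387 -0.0898 11.6539  0.9312]
s1 side [ 0.4386 -0.0887 11.6801  0.9598]
s2 top [0.6839 0.1014 2.7805 0.9369]
s2 side [ 0.6831  0.0992 -2.096   0.8928]
reject {'side': array([ 0.5098, -0.2558, -3.6434,  0.9763])}
95.475
```

View pics/side6.png

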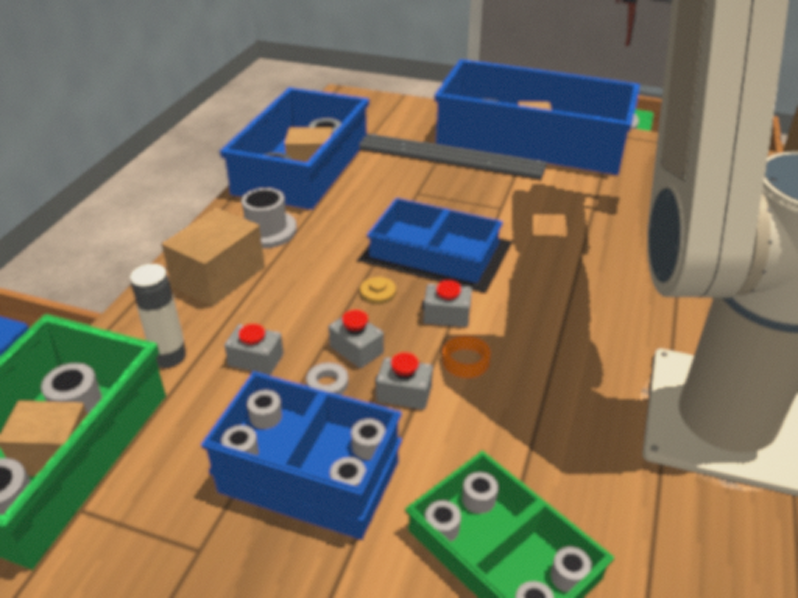

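The side view shows the full tray square on the bottom one at (302,455) with its bushes inside. The reject tray is on the mat at (435,240). The faulty boxes, heads up, are at (355,335) and (404,378); the sound ones, heads in, are at (252,347) and (447,302). Moving the first faulty box.

```bash
cat > pp.py <<'E'
from look import *
TC=np.array([.5066,-.2560]);TA=-3.75
def pick(x,y,yaw,side):
    "grip the box at x,y,yaw and stand it in the compartment side (+1/-1)"
    t=np.radians(TA);g=TC+side*.051*np.array([np.cos(t),np.sin(t)])
    ks=[]
    for k in(90,-90):
        ok=True;q0=np.array(env.observe()["joints"]);d=0
        for p,a in(((x,y,.12),yaw+k),((x,y,.022),yaw+k),((*g,.15),TA+k),((*g,.03),TA+k)):
            q=env.inverse_kinematics(np.array(p),rot(a))
            if q is None or abs(q[5])>140:ok=False;break
            d=max(d,abs(np.array(q)-q0).max())
        if ok:ks.append((d,k))
    k=min(ks)[1]
    env.move_ptp(np.array([x,y,.16]),rot(yaw+k))
    env.move_linear(np.array([x,y,.09]))
    h=env.move_linear(np.array([x,y,.022]),rate=.06,force_limit=5)
    if h:
        print("contact on the way down",env.observe()["ee_pos"]);return False
    env.grab(35);w=env.observe()["gripper_width"];print("width",w)
    env.move_linear(np.array([x,y,.15]),rate=.15)
    env.move_linear(np.array([*g,.15]),rot(TA+k),rate=.15)
    env.move_linear(np.array([*g,.09]),rate=.1)
    h=env.move_linear(np.array([*g,.024]),rate=.03,force_limit=3);o=env.observe();print("down",h,o["ee_pos"],o["gripper_width"])
    if not h or abs(o["ee_pos"][2]-.030)>.004:return False
    env.hold(.2);f=env.observe()["force"];env.release();env.hold(.2);o=env.observe();print("open",o["gripper_width"],np.round(o["force"]-f,1))
    env.move_linear(np.array([*g,.15]),rate=.15)
    return True
E
python3 - <<'E'
from pp import *
ok=pick(.4462,.0953,8.5,-1);print(ok)
if ok:
    env.move_ptp(np.array([.20,-.58,.3]),best((.2,-.58,.3),0))
    print("reject",tray(.003,(.507,-.255,-3.5),lab="tray_mid"))
C={n:env.camera(n) for n in("top","side")}
M={n:env.trace(n,"stop_a") for n in C}
for n,c in C.items():
    m=near(c,M[n],(.548,.031,.03),20)
    if m is not None:print(n,fit([(c,m)],box(.067),(.548,.031),0,(-25,)))
    print(n,"tip",[np.round(d["point"],3).tolist() for d in env.tip_of(n,"stop_a")],[np.round(d["point"],3).tolist() for d in env.tip_of(n,"bearing")])
cv2.imwrite("pics/top7.png",cv2.resize(C["top"]["frame"][:,:,::-1],(798,598),interpolation=cv2.INTER_CUBIC))
print(env.observe()["t"])
E
```

```text
width 0.04988927122787285
down True [ 0.45576972 -0.25270748  0.02993001] 0.049951889135438944
open 0.08773243024036151 [-0.2  2.1 -6.6]
True
reject {'top': array([ 0.5104, -0.2561, -3.0077,  0.9746]), 'side': array([ 0.5095, -0.2562, -3.5824,  0.9712])}
top [  0.5487   0.0314 -23.8408   0.926 ]
top tip [[0.457, -0.25, 0.006], [0.544, 0.029, -0.002], [0.436, -0.09, 0.003]] [[0.559, 0.115, -0.003]]
side [ 5.47800e-01  2.86000e-02 -3.32447e+01  9.17300e-01]
side tip [[0.677, 0.102, 0.0], [0.549, 0.028, -0.002], [0.438, -0.095, -0.002], [0.455, -0.253, 0.011], [0.432, -0.084, 0.057]] [[0.556, 0.114, -0.0], [0.679, 0.101, 0.055], [0.516, 0.278, 0.002]]
110.9583
```

View pics/top7.png

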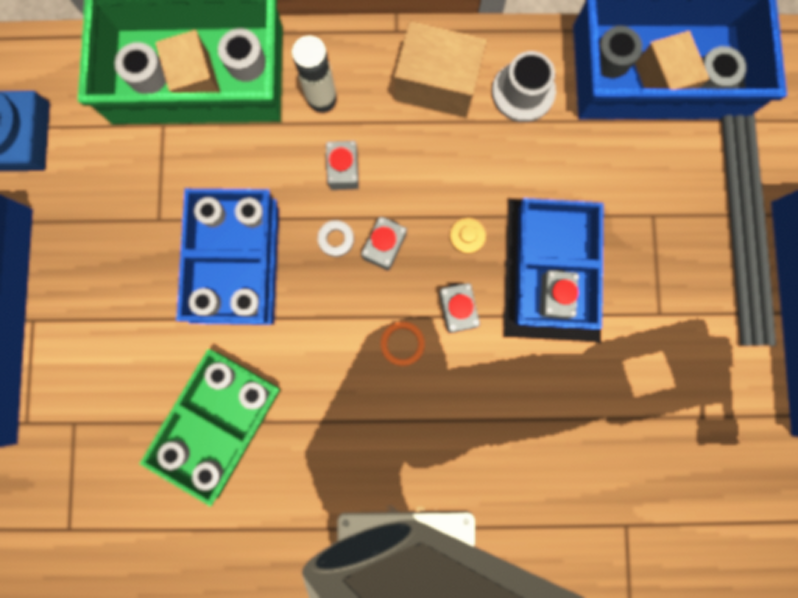

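The top view shows the first faulty box upright in the near compartment at (562,291), and the tray still square on the mat. The second faulty box is at (384,243).

```bash
python3 - <<'E'
from pp import *
ok=pick(.5460,.0300,-27,1);print(ok)
if ok:env.move_ptp(np.array([.20,-.58,.3]),best((.2,-.58,.3),0))
env.hold(.5)
C={n:env.camera(n) for n in("top","side")}
print("reject",tray(.003,(.507,-.255,-3.5),lab="tray_mid"),"top",tray(.05,(.516,.276)))
for n in C:
    print(n,[np.round(d["point"],3).tolist() for d in env.tip_of(n,"stop_a")],[(np.round(d["point"],3).tolist(),round(d["conf"],2)) for d in env.tip_of(n,"bearing")])
    cv2.imwrite(f"pics/{n}8.png",cv2.resize(C[n]["frame"][:,:,::-1],(798,598),interpolation=cv2.INTER_CUBIC))
print(env.observe()["t"])
E
```

```text
width 0.04978291997284418
down True [ 0.557514   -0.25934244  0.02997112] 0.049773538554894255
open 0.0879591902744148 [ 0.8  1.  -4.8]
True
reject {'top': array([ 0.5096, -0.2577, -3.2646,  0.9697]), 'side': array([ 0.51  , -0.2563, -4.0281,  0.9684])} top {'top': array([ 0.5189,  0.2774, -1.3279,  0.9673]), 'side': array([ 0.5191,  0.2757, -1.0666,  0.9654])}
top [[0.432, -0.09, 0.002], [0.556, -0.263, 0.006], [0.68, 0.103, 0.004], [0.454, -0.25, 0.01]] []
side [[0.454, -0.251, 0.009], [0.68, 0.098, 0.001], [0.556, -0.256, 0.003], [0.438, -0.094, 0.001]] [([0.554, 0.114, -0.002], 0.76), ([0.38, 0.002, 0.001], 0.47)]
126.8083
```

View pics/top8.png

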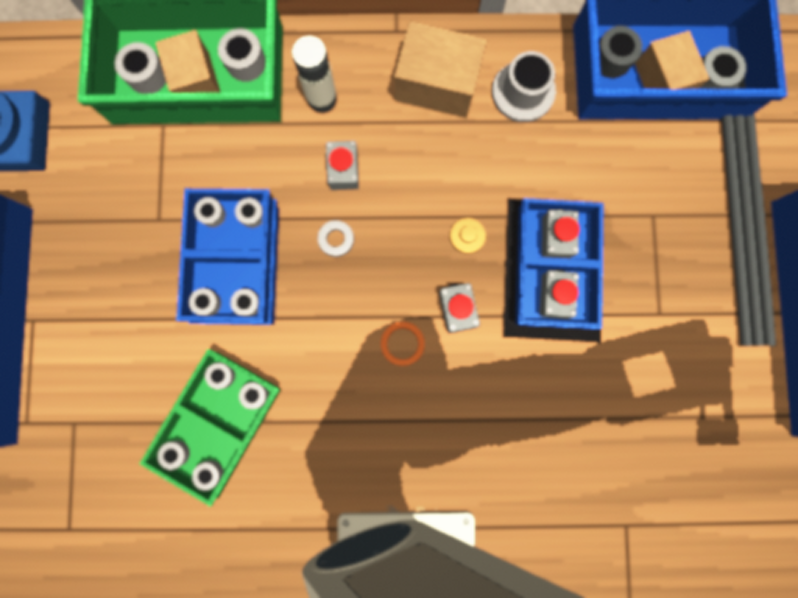

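View pics/side8.png

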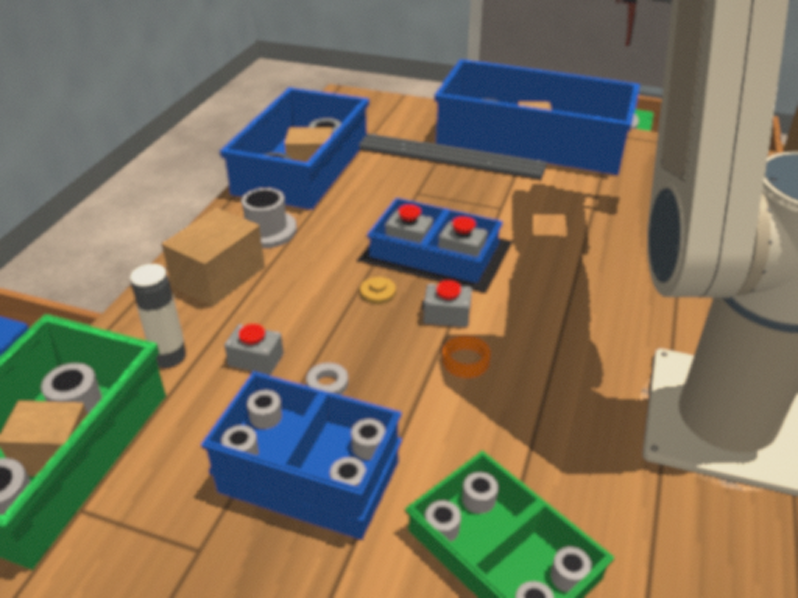

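In both views the two faulty boxes stand upright in the reject tray, at top-view pixels (563,231) and (562,291). The sound boxes stand on the bench with heads in, at (342,163) and (459,306). The full tray is on the bottom tray at (228,256), and the bearing, gear and tape have not moved. Handing in.

```bash
python3 -c "
from cell import env
print(env.sign_off())"
```

```text
the job is handed in; nothing more can be done
None
```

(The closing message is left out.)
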